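# Pull the clogged filter plate of a fume extractor and show it to the magnifier

## Task

One of the fume extractor's two bays has its clogging indicator popped up: lift that bay's flap upright and leave it standing open, draw the filter plate out by its tab, and hold it up to the lit side of the magnifier, about 9 cm from the lens, upright, centred on the lens and with its broad face square to it, clear of the magnifier and the extractor. Finish while still holding it there in the gripper: do not put it down or let go. Leave the other bay's flap shut and its filter in place, and do not disturb the other things on the bench.

Things in the scene. Friction and masses are not known exactly. Their poses are not given: they have to be found in the camera images.
- housing: grey filter housing of the bench fume extractor, fixed. Origin under its centre; x points away from its front (switch side), y to its left, z up. Body x -115 to 95, y +-120, rim 120 high; low blower drum behind it, x 96 to 188, with a pipe stub to x 225, 102 high. Two equal bays side by side, centred at y = +58 (left) and -58 (right), each under its own hinged flap
- pin_up: raised pop-up clogging indicator (that filter needs looking at): white piston 15 across standing up out of a black bezel 24 across, top 24 above the housing's rim. Origin at the bezel's underside. At one front corner of the housing, x = -98, y = +98 (marks the left bay) or -98 (marks the right bay)
- pin_down: the other indicator, same bezel (4 high) with its piston sunk out of sight in it, at the other front corner: that bay's filter is good
- flap_left (a joint): angle of the left flap: 0 shut, 1.57 upright, stop at 1.92; starts 0 to 0.06. Aluminium plate 144 x 104 x 4, hinged along the housing's y at its far edge, opens up and away from the front. A stiff friction hinge holds it wherever it is left; about 3 N at its handle moves it
- flap_left_handle (a point): middle of the left flap's handle: a round steel bar 8 thick, 70 long along the housing's y, its axis 32 above the flap's lower face (24 clear under the bar), 128 from the hinge, 16 in from the flap's near edge
- flap_left_hinge (a point): middle of the left flap's hinge line (along the housing's y), on the flap's lower face, 120 above the bench
- bay_left (a point): centre of the left bay's slot, at the deck 85 above the bench; axes as the housing's. The open well above the deck is 132 (x) by 96 (y) and 35 deep; the slot in the deck is 116 (x) by 30 (y), its floor 70 below the deck
- filter_left: filter plate standing in the left bay's slot under the flap, 3 play all round, drawn straight up: aluminium frame, pleated faces looking along its y; 110 (x, along the housing's x) x 24 (y) x 70 high, 0.13 to 0.3 kg. Black pull tab upright on the middle of its top edge, 50 (x) x 10 (y), from 70 to 100 above the origin. Origin at the centre of its underside
- filter_left_mid (a point): middle of the left filter plate, 35 above its underside
- flap_right (a joint): angle of the right flap: 0 shut, 1.57 upright, stop at 1.92; starts 0 to 0.06. Aluminium plate 144 x 104 x 4, hinged along the housing's y at its far edge, opens up and away from the front. A stiff friction hinge holds it wherever it is left; about 3 N at its handle moves it
- flap_right_handle (a point): middle of the right flap's handle: a round steel bar 8 thick, 70 long along the housing's y, its axis 32 above the flap's lower face (24 clear under the bar), 128 from the hinge, 16 in from the flap's near edge
- flap_right_hinge (a point): middle of the right flap's hinge line (along the housing's y), on the flap's lower face, 120 above the bench
- bay_right (a point): centre of the right bay's slot, at the deck 85 above the bench; axes as the housing's. The open well above the deck is 132 (x) by 96 (y) and 35 deep; the slot in the deck is 116 (x) by 30 (y), its floor 70 below the deck
- filter_right: filter plate standing in the right bay's slot under the flap, 3 play all round, drawn straight up: aluminium frame, pleated faces looking along its y; 110 (x, along the housing's x) x 24 (y) x 70 high, 0.13 to 0.3 kg. Black pull tab upright on the middle of its top edge, 50 (x) x 10 (y), from 70 to 100 above the origin. Origin at the centre of its underside
- filter_right_mid (a point): middle of the right filter plate, 35 above its underside
- magnifier: bench magnifier with ring light, fixed: round base 120 across, 18 high, post, white lens ring 134 across and 24 thick standing upright, lens centre 200 above the bench. Origin under the base's centre; the lens axis is its x axis, the lit side looks to its -x (towards the robot's side of the bench)
- focus (a point): the viewing point: on the lens axis, 90 in front of the lens centre on its lit side, 200 above the bench; axes as the magnifier's (x through the lens)
- multimeter: orange hand-held multimeter lying flat, 90 x 185 x 38; leave alone
- board: green circuit board with components, 80 x 100 x 26; leave alone
- tape: roll of tape lying flat, 68 across, 19 high; leave alone
- flux_bottle: small clear upright bottle, 36 across, 75 high; leave alone
- spool: steel spool of solder standing on end, 62 across, 49 high; leave alone
- jar: clear round jar, 60 across, 60 high; leave alone
- screwdriver: screwdriver lying on the bench, 190 long; leave alone

How it is judged (in metres and radians):
On the way, in this order (a step that is already met when the one before it is completed fails the run):
1. the flap of the bay whose indicator is up stands open (past 1.2 rad) (((y of pin_up in the frame of housing above 0 m and value of joint flap_left above 1.2 rad) or (y of pin_up in the frame of housing below 0 m and value of joint flap_right above 1.2 rad))), for 0.2 s.
2. that bay's filter plate is drawn fully out of the housing in the gripper (((y of pin_up in the frame of housing above 0 m and z of filter_left in the frame of housing above 0.125 m and contact force between the fingers and filter_left above 1 N) or (y of pin_up in the frame of housing below 0 m and z of filter_right in the frame of housing above 0.125 m and contact force between the fingers and filter_right above 1 N))), for 0.2 s.
At the end, for the whole second after the job is handed in: The marked bay's plate is held still in the fingers, its middle within 35 mm (depth) and 30 mm (sideways, height) of the viewing point, square to the lens within 0.26 rad, upright within 0.2, touching no magnifier or housing; its flap over 1.1 rad; other flap under 0.15, other plate in place (((y of pin_up in the frame of housing above 0 m and x of filter_left_mid in the frame of focus between -0.035 and 0.035 m and y of filter_left_mid in the frame of focus between -0.03 and 0.03 m and z of filter_left_mid in the frame of focus between -0.03 and 0.03 m and angle between the y axis of filter_left and the x axis of magnifier, either way round below 0.26 rad and angle between filter_left's own z axis and vertical below 0.2 rad and linear speed of filter_left below 0.03 m/s and contact force between the fingers and filter_left above 1 N and contact force between filter_left and magnifier below 0.1 N and contact force between filter_left and housing below 0.1 N and value of joint flap_left above 1.1 rad and value of joint flap_right below 0.15 rad and z of filter_right in the frame of housing below 0.02 m and distance of filter_right from where it was at the start of the episode below 0.02 m) or (y of pin_up in the frame of housing below 0 m and x of filter_right_mid in the frame of focus between -0.035 and 0.035 m and y of filter_right_mid in the frame of focus between -0.03 and 0.03 m and z of filter_right_mid in the frame of focus between -0.03 and 0.03 m and angle between the y axis of filter_right and the x axis of magnifier, either way round below 0.26 rad and angle between filter_right's own z axis and vertical below 0.2 rad and linear speed of filter_right below 0.03 m/s and contact force between the fingers and filter_right above 1 N and contact force between filter_right and magnifier below 0.1 N and contact force between filter_right and housing below 0.1 N and value of joint flap_right above 1.1 rad and value of joint flap_left below 0.15 rad and z of filter_left in the frame of housing below 0.02 m and distance of filter_left from where it was at the start of the episode below 0.02 m))); the arm keeps its last pose, push and grip.
It fails at once if the other bay's flap is lifted (over 0.25 rad) ((y of pin_up in the frame of housing above 0 m and value of joint flap_right above 0.25 rad) or (y of pin_up in the frame of housing below 0 m and value of joint flap_left above 0.25 rad)).
It fails at once if a thing on the bench is pushed by more than 30 mm (distance of any of multimeter, board, tape, flux_bottle, spool, jar, screwdriver from where it was at the start of the episode above 0.03 m).
It also fails if it takes over 58 s, if anything falls off the work surface, if the arm or the gripper's body presses on something with over 40 N, if the wrist force passes 120 N, or if a joint passes its speed limit or range.

## Robot

A 6-joint arm with a two-finger parallel gripper is mounted at the origin on the work surface. World frame = base frame: x ahead of the robot, y to its left, z up, the work surface at z = 0. Lengths are in m, angles in degrees, forces in N, time in s.
With the tool pointing down it reaches from about 0.4 to 0.825 m from the base axis. Payload 7 kg.
Tool frame: the origin (TCP) lies midway between the tips of the shut fingers; the grasp point (between the pads) lies r.grip_depth behind it (r.grip_depth is the distance from the TCP to the grasp point, in m); z points along the fingers, y is the line along which they close (so a half turn about z gives the same grasp; the last joint's range is limited). The gripper opens to 88 mm and grips with 3 to 60 N. Pads are 19 mm wide; open, the fingers measure 130 mm over their backs; the gripper's body (78 mm by 193 mm) begins 47 mm behind the grasp point.
Start: joints at [83.142, 20.546, 0.682, 0, -70.136, -16.507], TCP at [0.268, 0.62, 0.227] pointing down, gripper open.
Joint ranges: [-176.03, 176.03], [-82.01, 121.73], [-58.28, 71.71], [-173.87, 95.51], [-174.79, -0.11], [-173.66, 173.66]. Speed limits (degrees/s): [136.94, 136.94, 172.46, 180, 180, 180].

## Interface

Orientations are given as [roll, pitch, yaw] about the fixed x, y, z axes, in that order (R = Rz(yaw) Ry(pitch) Rx(roll)).
In Python, from plant import r gives the robot as it stands.
- The arm moves only by the tool drive_effector, called as name(argument=value, ...) on one line, values as JSON. Schema: {"type":"object","properties":{"motion":{"type":"string"},"finger_gap":{"type":"number"},"force":{"type":"number"},"only":{"type":"string"},"quiet":{"type":"boolean"},"lines":{"type":"string"}},"required":["motion"],"additionalProperties":false}. motion is a string of 1 to 12 rows, one to a line, with the numbers parted by commas; each row has 6 numbers: dx, dy, dz in units of 5 mm, then a rotation vector rx, ry, rz in units of 4 degrees; each row is the pose to reach, as a shift and turn from the pose commanded when the call began, along the tool's axes at that moment; what a row does not reach only later rows make up. A row lasts 1/12 s, in which the tool goes at most 0.0417 m and 7.16 degrees, less where a joint would pass 70% of its speed; a pose out of reach is approached as far as the arm can. finger_gap is the finger opening in m, set as the call begins (left out keeps the last). The fingers move at their own pace and stop on an object; force is the grip in N (left out, the last holds). Time passes only in rows, so rows that do not move let the fingers close. The tool returns the time, the measured TCP pose, the force, the opening and the grip force at its end. only (a regular expression) keeps the lines of the reply that match it, lines (a string "A,B") keeps lines A to B, and quiet returns only ok. Input that does not fit is refused with a message, and nothing moves.
- r.get_state(): the state, without advancing time (a new reading comes with each control period).
- r.capture(name): name is "scene" or "side" or "wrist"; returns a dict with "frame" (480x640x3 uint8, red, green, blue), "z_map" (480x640 float32, m along the optical axis (not along the pixel's ray), 0 where there is no reading), "fx", "fy", "cx", "cy" (pixels), "cam_to_world" (4x4, takes a point from camera to world coordinates). Camera axes: x right, y down, z forward; pixel columns grow to the right and rows downward; lengths in m; the calibration is good to about 2 mm. The wrist camera is an equidistant fisheye: a pixel r from the principal point sees the ray r / f radians off the axis. A picture is of the moment at which its call begins.
- r.close_job(): hands the job in; it is judged then, once.
The state is a dict: "time_s": time; "joints": joint angles; "qd": joint speeds; "joint_torque": joint torques, N m; "tcp_pos": TCP position; "eef_rot": TCP orientation; "contact_force": force on the tool from outside, world axes, zero at the start; "moment": the same for the moment, N m; "gripper_width": finger opening in m; "gripper_force": force on a finger pad.
Only numpy, scipy, OpenCV 4.12 (cv2) and the standard library are available. Lean on these libraries where they do the work, as an engineer would, in place of code of your own. Each camera call takes 0.05 s, during which the arm holds its last target. There are 200 camera calls.

## Working session

There is one attempt and no reset: what is moved stays moved. The work goes in short steps, Python scripts to look and compute and a tool call to move; the robot and the scene stay as the last step left them, time stands still between calls to the robot, and variables do not carry over. Pictures are saved under pics/ and viewed, at most 10 in all, crops included, and the job is handed in when it is done.

```bash
ls; mkdir -p pics; python3 - <<'E'
from plant import r
import cv2,numpy as np
for n in("scene","side"):
    c=r.capture(n); cv2.imwrite(f"pics/{n}0.png",c["frame"][:,:,::-1]); np.savez(f"{n}0.npz",**c)
s=r.get_state(); print(s, r.grip_depth)
E
```

```text
pics
plant.py
{'time_s': 0.1, 'joints': array([ 8.31418966e+01,  2.05883029e+01,  6.39594727e-01, -1.69315838e-02,
       -7.01361772e+01, -1.65075239e+01]), 'qd': array([-0.0645087 , -0.06781735,  0.09675577,  0.0664903 , -0.03047661,
       -0.09704876]), 'joint_torque': array([-3.65110136e-04, -5.84164202e+01,  2.93751383e+01,  7.01557830e+00,
        1.02283160e-02, -4.88331773e-05]), 'tcp_pos': array([0.26755313, 0.61923877, 0.22571228]), 'eef_rot': array([ 1.79914090e+02, -8.85999517e-03, -2.33713855e+01]), 'contact_force': array([0.42665977, 0.06168658, 0.06725494]), 'moment': array([-0.02304614, -0.01548189, -0.05494653]), 'gripper_force': 0.0, 'gripper_width': 0.08758051532891989} 0.0188
```

View pics/scene0.png

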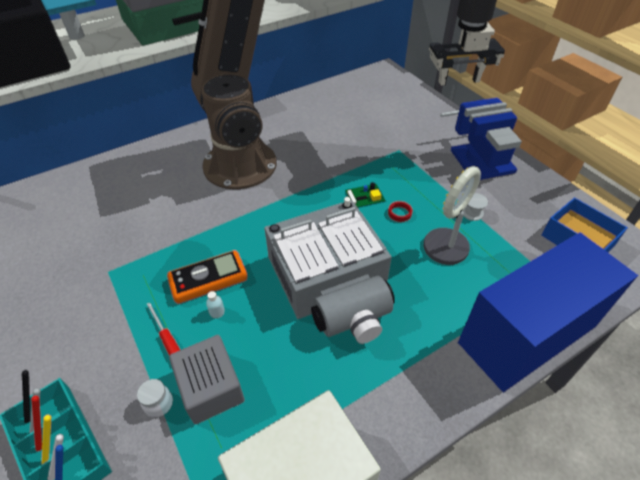

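View pics/side0.png

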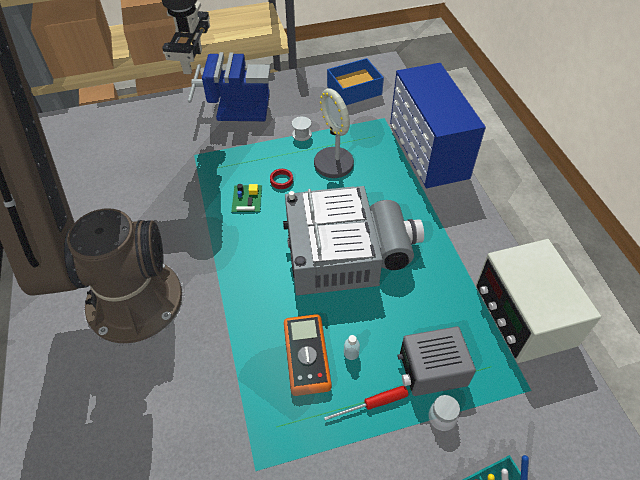

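The pin at side view (292,197) looks raised, which is the far (left, +y) corner, and the dark bezel at (299,261) looks like the sunk one. The magnifier is beyond the left side. Next I'll measure from the point clouds.

```bash
cat >h.py <<'E'
import numpy as np,cv2
def cloud(c):
    v,u=np.mgrid[:480,:640]; z=np.asarray(c["z_map"]).astype(float)
    P=np.stack([(u-c["cx"])/c["fx"]*z,(v-c["cy"])/c["fy"]*z,z,np.ones_like(z)],-1)@np.asarray(c["cam_to_world"]).T
    P=P[...,:3]; P[z<=0]=np.nan; return P
E
python3 - <<'E'
from h import *
out=[]
for n in("scene","side"):
    c=np.load(n+"0.npz"); P=cloud(c); f=c["frame"]
    pts={"scene":[(275,229),(350,197),(305,250),(355,235),(446,246),(462,190)],"side":[(292,197),(292,193),(299,261),(340,205),(340,240),(334,160),(335,112)]}[n]
    for u,v in pts: print(n,u,v,P[v,u].round(4))
    m=(P[...,2]>.112)&(P[...,2]<.132)
    k,l,st,ce=cv2.connectedComponentsWithStats(m.astype(np.uint8))
    for i in range(1,k):
        if st[i,4]>600:
            q=P[l==i][:,:2]; print(st[i],cv2.minAreaRect((q*1000).astype(np.float32)))
    for nm,(a,b,c_,d) in {"scene":(262,200,355,265),"side":(275,340,180,275)}.items():
        pass
    s={"scene":f[185:285,255:395],"side":f[175:300,275:435]}[n]
    out.append(cv2.resize(s[:,:,::-1],(400,300),interpolation=cv2.INTER_CUBIC))
    # ring
    A=P[...,2]; w=(A>.125)&(A<.275)&(P[...,1]>.1)
    reg=np.zeros_like(w); 
    if n=="scene": reg[160:225,440:485]=1
    else: reg[85:140,315:355]=1
    q=P[w&reg.astype(bool)&(f.min(-1)>120)]; m0=np.median(q,0); q=q[np.linalg.norm(q-m0,axis=1)<.1]
    U,S,V=np.linalg.svd(q-q.mean(0)); print("ring",len(q),q.mean(0).round(4),(q.min(0)+q.max(0))/2,V[2].round(3),S.round(3))
    w=(A>.012)&(A<.024); reg[:]=0
    if n=="scene": reg[225:270,415:480]=1
    else: reg[140:185,305:365]=1
    q=P[w&reg.astype(bool)]; print("base",cv2.minEnclosingCircle((q[:,:2]*1000).astype(np.float32)),np.median(q[:,2]))
cv2.imwrite("pics/crop1.png",np.hstack(out))
E
```

```text
scene 275 229 [ 0.414  -0.0841  0.1247]
scene 350 197 [0.3185 0.2049 0.0092]
scene 305 250 [ 0.5119 -0.057   0.1268]
scene 355 235 [0.5349 0.0679 0.1267]
scene 446 246 [0.6159 0.3093 0.0167]
scene 462 190 [0.6179 0.3053 0.2197]
[ 265  201  126   93 6407] ((510.40216064453125, 1.1810302734375), (241.89244079589844, 214.12124633789062), 82.12429809570312)
[469 295 154  75 650] ((967.319580078125, 269.8724670410156), (331.3757019042969, 126.83894348144531), 65.14205932617188)
ring 779 [0.6174 0.3079 0.2158] [0.61620784 0.31126672 0.20469784] [0.971 0.238 0.031] [1.193 0.754 0.13 ]
base ((612.548095703125, 314.6204833984375), 60.88689041137695) 0.017213380359413444
side 292 197 [0.4338 0.1056 0.1356]
side 292 193 [0.4356 0.1113 0.1441]
side 299 261 [ 0.4034 -0.0849  0.1266]
side 340 205 [0.5457 0.054  0.1263]
side 340 240 [ 0.5133 -0.0525  0.1268]
side 334 160 [0.6091 0.3158 0.0194]
side 335 112 [0.6078 0.3103 0.2074]
[ 285  186   98   86 6026] ((507.77752685546875, 3.521575927734375), (249.5084991455078, 211.077880859375), 81.88367462158203)
[485 257 116  85 754] ((855.3569946289062, -337.3361511230469), (130.4920654296875, 268.3539733886719), 35.70888137817383)
ring 705 [0.6063 0.3098 0.2125] [0.60814066 0.31422657 0.20680487] [ 0.961  0.274 -0.021] [1.047 0.771 0.104]
base ((606.7977905273438, 317.4270935058594), 62.027217864990234) 0.018484049973302996
```

View pics/crop1.png

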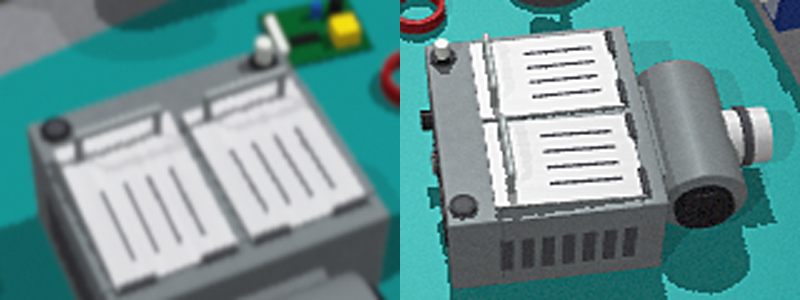

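```bash
python3 - <<'E'
from h import *
x=np.array([.9905,-.1374]);y=np.array([.1374,.9905]);o=np.array([.519,.001])
for n in("scene","side"):
    P=cloud(np.load(n+"0.npz")).reshape(-1,3); f=np.load(n+"0.npz")["frame"].reshape(-1,3)
    q=P[:,:2]-o; H=np.c_[q@x,q@y,P[:,2]]
    b=(abs(H[:,0])<.14)&(abs(H[:,1])<.14)
    s=b&(H[:,2]>.143)&(H[:,2]<.175)
    for lo,hi in((-.12,-.01),(.01,.092)):
        h=H[s&(H[:,1]>lo)&(H[:,1]<hi)]; print(n,"handle",len(h),np.percentile(h,[3,50,97],axis=0).round(4).tolist(),np.polyfit(h[:,1],h[:,0],1).round(4))
    w=b&(H[:,2]>.115)&(H[:,2]<.14)&(f.min(1)>170)
    for lo,hi in((-.12,-.01),(.01,.092)):
        h=H[w&(H[:,1]>lo)&(H[:,1]<hi)]; print(n,"flap",len(h),np.percentile(h,[1,50,99],axis=0).round(4).tolist(),np.polyfit(h[:,0],h[:,2],1).round(4))
    w=b&(H[:,2]>.135)&(H[:,0]<-.08)&(H[:,1]>.07); print("pin",np.median(H[w],0).round(4))
E
```

```text
scene handle 134 [[-0.0526, -0.0968, 0.1454], [-0.048, -0.0604, 0.1612], [-0.0451, -0.0225, 0.1656]] [ 0.0027 -0.048 ]
scene handle 110 [[-0.0536, 0.0188, 0.1464], [-0.0491, 0.0525, 0.1548], [-0.0456, 0.0901, 0.158]] [-0.0173 -0.0489]
scene flap 1885 [[-0.0675, -0.1101, 0.1216], [0.0068, -0.0614, 0.1281], [0.0724, -0.0111, 0.1342]] [-0.0506  0.1284]
scene flap 1342 [[-0.0721, 0.011, 0.12], [0.0058, 0.051, 0.1241], [0.0728, 0.0912, 0.1277]] [0.0003 0.1242]
pin [-0.093   0.0952  0.1428]
side handle 108 [[-0.0571, -0.0956, 0.1462], [-0.0538, -0.0627, 0.1623], [-0.0495, -0.0206, 0.1666]] [ 0.0004 -0.0536]
side handle 83 [[-0.0589, 0.0186, 0.1473], [-0.0551, 0.0505, 0.1559], [-0.0511, 0.0901, 0.1609]] [-0.0696 -0.0523]
side flap 1620 [[-0.0697, -0.1141, 0.1198], [0.0003, -0.0624, 0.1286], [0.0693, -0.0113, 0.1361]] [-0.0557  0.1286]
side flap 1140 [[-0.0697, 0.0108, 0.1195], [0.0007, 0.0484, 0.1247], [0.0701, 0.0912, 0.13]] [-0.0023  0.1248]
pin [-0.0999  0.0956  0.1433]
```

```bash
cat >>h.py <<'E'
from scipy.spatial.transform import Rotation as R
def rel(s,p,rpy):
    "shift and rotvec(deg) in present tool axes to reach world pose p,rpy"
    A=R.from_euler("xyz",s["eef_rot"],degrees=True); B=R.from_euler("xyz",rpy,degrees=True)
    print("row",(A.inv().apply(np.array(p)-s["tcp_pos"])).round(4).tolist(),(A.inv()*B).as_rotvec(degrees=True).round(1).tolist())
E
python3 -c "
from h import *; from plant import r
rel(r.get_state(),[.475,.064,.26],[180,0,-98])"
```

```text
row [0.4107, 0.4274, -0.0336] [0.1, -0.1, 74.6]
```
12 rows at full speed, 0.0417*12=0.5 of 0.593. Then next call. First call rows: go to final, in 12 rows. Unfinished remains; the next relative from the pose commanded (reached). OK.

The manual's scale: shifts go in units of 5 mm and turns go in units of 4 degrees. Converting my numbers, 0.365 m is 73, 0.355 m is 71, 7 degrees is 1.75.

drive_effector(motion="8,8,-6.6,0,0,1.75\n14,14,-6.6,0,0,3.5\n20,20,-6.6,0,0,5.25\n26,26,-6.6,0,0,7\n32,32,-6.6,0,0,8.75\n38,38,-6.6,0,0,10.5\n44,44,-6.6,0,0,12.25\n50,50,-6.6,0,0,14\n56,56,-6.6,0,0,15.75\n62,62,-6.6,0,0,17.5\n67,68,-6.6,0,0,18.65\n71,73,-6.6,0,0,18.65", finger_gap=0.05)

```text
time_s: 1.1
tcp_pos: [0.4443, 0.157, 0.2595]
eef_rot: [180.0, 0.0, -98.3]
contact_force: [0.0, 0.4, -0.1]
gripper_width: 0.0499
gripper_force: 0.0
```

```bash
python3 -c "
from h import *; from plant import r
rel(r.get_state(),[.475,.064,.26],[180,0,-98])"
```

```text
row [0.0876, -0.0437, -0.0005] [0.0, 0.0, -0.3]
```

To row units: 0.0876 m is 17.52, 0.08 m is 16.

drive_effector(motion="6,-3,0,0,0,0\n12,-6,0,0,0,0\n16,-8,0,0,0,0\n17.52,-8.74,0,0,0,0\n17.52,-8.74,0,0,0,0\n17.52,-8.74,0,0,0,0")

```text
time_s: 1.6
tcp_pos: [0.4753, 0.066, 0.2593]
eef_rot: [180.0, -0.0, -98.0]
contact_force: [-1.0, -0.6, -1.0]
gripper_width: 0.0496
gripper_force: 0.0
```

```bash
python3 - <<'E'
from h import *; from plant import r
s=r.get_state();print(s["tcp_pos"],s["eef_rot"])
c=r.capture("wrist"); np.savez("w1.npz",**c); cv2.imwrite("pics/w1.png",c["frame"][:,:,::-1]); print(c["fx"],c["cx"],c["cy"],c["cam_to_world"].round(3).tolist())
E
```

```text
[0.47525088 0.06599531 0.25930715] [ 1.79973642e+02 -2.93029495e-03 -9.80473951e+01]
371.64829954431775 319.5370245235079 242.61547132088333 [[-0.99, 0.133, 0.042, 0.464], [0.139, 0.942, 0.305, -0.019], [0.001, 0.308, -0.951, 0.418], [0.0, 0.0, 0.0, 1.0]]
```

View pics/w1.png

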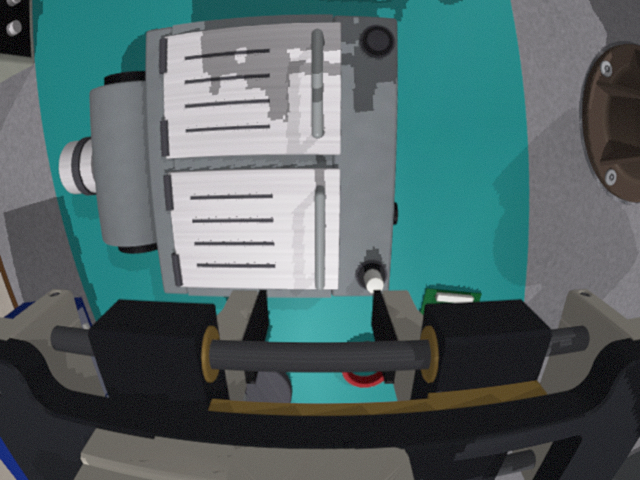

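Wrist view: the left bar runs from (321,190) to (319,288), and the raised pin is at (374,283), which confirms the left bay. Next: bar position from the fisheye depth.

```bash
cat >>h.py <<'E'
def fish(c,u,v,z=None,plane=None):
    a=np.array([(u-c["cx"])/c["fx"],(v-c["cy"])/c["fy"]]); t=np.hypot(*a); M=np.asarray(c["cam_to_world"])
    d=np.r_[a/t*np.tan(t),1.]; 
    if plane is None: return M[:3,:3]@(d*z)+M[:3,3]
    w=M[:3,:3]@d; return M[:3,3]+w*(plane-M[2,3])/w[2]
E
python3 - <<'E'
from h import *
c=np.load("w1.npz")
for u,v in((321,195),(320,215),(320,240),(320,260),(320,283)):
    print(u,v,fish(c,u,v,float(np.min(c["z_map"][v,u-2:u+3]))).round(4), fish(c,u,v,plane=.153).round(4))
for n,(u,v) in dict(fl=(175,287),fr=(338,287),nl=(167,172),nr=(339,169),pin=(374,282),hc_l=(357,294),pd=(377,41)).items(): print(n,fish(c,u,v,plane=.124 if n!="pin" else .144).round(4))
E
```

```text
321 195 [0.4694 0.03   0.1573] [0.4694 0.0308 0.153 ]
320 215 [0.4721 0.0445 0.1572] [0.4722 0.0455 0.153 ]
320 240 [0.4747 0.0632 0.1573] [0.4749 0.0645 0.153 ]
320 260 [0.4769 0.0784 0.1582] [0.4771 0.0804 0.153 ]
320 283 [0.4796 0.0976 0.1571] [0.4798 0.0994 0.153 ]
fl [0.6142 0.0997 0.124 ]
fr [0.4666 0.1183 0.124 ]
nl [ 0.5947 -0.0036  0.124 ]
nr [0.453  0.0173 0.124 ]
pin [0.4368 0.1089 0.144 ]
hc_l [0.4508 0.1275 0.124 ]
pd [ 0.4095 -0.0815  0.124 ]
```

drive_effector(motion="0.2,0,7,0,0,0\n0.2,0,14,0,0,0\n0.2,0,19,0,0,0\n0.2,0,22,0,0,0\n0.2,0,23.2,0,0,0\n0.2,0,23.2,0,0,0", finger_gap=0.05)

```text
time_s: 2.15
tcp_pos: [0.4744, 0.0658, 0.1424]
eef_rot: [179.9, -0.1, -97.9]
contact_force: [-0.3, 1.5, 0.7]
gripper_width: 0.0499
gripper_force: 0.0
```

drive_effector(motion="0,0,0,0,0,0\n0,0,0,0,0,0\n0,0,0,0,0,0\n0,0,0,0,0,0\n0,0,0,0,0,0", finger_gap=0, force=20)

```text
time_s: 2.57
tcp_pos: [0.4756, 0.0654, 0.1443]
eef_rot: [-179.9, 0.0, -98.0]
contact_force: [-0.7, -0.5, -0.6]
gripper_width: 0.0223
gripper_force: 0.0
```

drive_effector(motion="0,0,0,0,0,0\n0,0,0,0,0,0\n0,0,0,0,0,0\n0,0,0,0,0,0\n0,0,0,0,0,0", finger_gap=0, force=20)

```text
time_s: 2.98
tcp_pos: [0.4753, 0.0652, 0.1436]
eef_rot: [180.0, -0.0, -98.0]
contact_force: [-0.5, 0.7, 0.4]
gripper_width: 0.0071
gripper_force: 20.0
```

```bash
python3 - <<'E'
import numpy as np
# handle travel from theta0 about hinge, housing x/z; tool y sign: tool y=Rz(-98)*(0,-1) -> 
from scipy.spatial.transform import Rotation as R
A=R.from_euler("xyz",[180,0,-98],degrees=True); print(A.as_matrix().round(3))
for t in range(0,96,8):
    a=np.radians(t); p=np.array([-.128*np.cos(a)+.032*np.sin(a),.128*np.sin(a)+.032*np.cos(a)])
    print(t,(p-[-.128,.032]).round(4))
E
```

```text
[[-0.139 -0.99  -0.   ]
 [-0.99   0.139  0.   ]
 [ 0.     0.    -1.   ]]
0 [0. 0.]
8 [0.0057 0.0175]
16 [0.0138 0.034 ]
24 [0.0241 0.0493]
32 [0.0364 0.063 ]
40 [0.0505 0.0748]
48 [0.0661 0.0845]
56 [0.083 0.092]
64 [0.1006 0.0971]
72 [0.1189 0.0996]
80 [0.1373 0.0996]
88 [0.1555 0.097 ]
```

To row units: -0.0849 m is -16.98, -0.0802 m is -16.04, -16 degrees is -4.

drive_effector(motion="0,-0.48,-1.78,-0.325,0,0\n0,-1.04,-3.5,-0.675,0,0\n0,-1.78,-5.18,-1,0,0\n0,-2.58,-6.8,-1.325,0,0\n0,-3.54,-8.36,-1.675,0,0\n0,-4.54,-9.88,-2,0,0\n0,-5.68,-11.3,-2.325,0,0\n0,-6.92,-12.64,-2.675,0,0\n0,-8.24,-13.88,-3,0,0\n0,-9.64,-15.02,-3.325,0,0\n0,-11.12,-16.04,-3.675,0,0\n0,-12.66,-16.98,-4,0,0")

```text
time_s: 3.98
tcp_pos: [0.5365, 0.0564, 0.2287]
eef_rot: [163.7, -0.0, -97.9]
contact_force: [-5.3, 2.1, 3.4]
gripper_width: 0.0069
gripper_force: 20.0
```

```bash
python3 - <<'E'
from h import *; from plant import r
import numpy as np
A0=R.from_euler("xyz",[180,0,-98],degrees=True)
def pose(t,f):
    a=np.radians(t); p=np.array([-.128*np.cos(a)+.032*np.sin(a)+.128,.128*np.sin(a)+.032*np.cos(a)-.032])
    q=np.array([0,-p[0]+.01*np.sin(np.radians(f)),-p[1]-.01*(1-np.cos(np.radians(f)))])
    B=A0*R.from_rotvec([-f,0,0],degrees=True)
    return np.array([.4753,.0652,.1436])+A0.apply(q),B
p0,B0=pose(48,16); s=r.get_state(); print(s["tcp_pos"],p0,s["contact_force"])
for t in range(52,97,4):
    p,B=pose(t,t/3); print(t,B0.inv().apply(p-p0).round(4),(B0.inv()*B).as_rotvec(degrees=True).round(1))
E
```

```text
[0.53646968 0.05635541 0.22866425] [0.53805878 0.05637983 0.2285221 ] [-5.25421919  2.08089289  3.41446034]
52 [ 0.     -0.0066 -0.0062] [-1.3 -0.  -0. ]
56 [-0.     -0.0136 -0.0118] [-2.7 -0.  -0. ]
60 [ 0.    -0.021 -0.017] [-4. -0. -0.]
64 [ 0.     -0.0288 -0.0216] [-5.3 -0.  -0. ]
68 [ 0.     -0.0368 -0.0257] [-6.7 -0.   0. ]
72 [ 0.     -0.0452 -0.0291] [-8. -0.  0.]
76 [ 0.     -0.0537 -0.032 ] [-9.3 -0.   0. ]
80 [ 0.     -0.0624 -0.0343] [-10.7  -0.   -0. ]
84 [ 0.     -0.0712 -0.0359] [-12.  -0.  -0.]
88 [ 0.     -0.0802 -0.0369] [-13.3  -0.    0. ]
92 [ 0.     -0.0891 -0.0373] [-14.7  -0.    0. ]
96 [ 0.     -0.0981 -0.037 ] [-16.  -0.  -0.]
```

To row units: -0.0981 m is -19.62, -0.0891 m is -17.82, -16 degrees is -4.

drive_effector(motion="0,-1.32,-1.24,-0.325,0,0\n0,-2.72,-2.36,-0.675,0,0\n0,-4.2,-3.4,-1,0,0\n0,-5.76,-4.32,-1.325,0,0\n0,-7.36,-5.14,-1.675,0,0\n0,-9.04,-5.82,-2,0,0\n0,-10.74,-6.4,-2.325,0,0\n0,-12.48,-6.86,-2.675,0,0\n0,-14.24,-7.18,-3,0,0\n0,-16.04,-7.38,-3.325,0,0\n0,-17.82,-7.46,-3.675,0,0\n0,-19.62,-7.4,-4,0,0")

```text
time_s: 4.98
tcp_pos: [0.6417, 0.0413, 0.238]
eef_rot: [147.9, -0.0, -97.9]
contact_force: [-0.1, -0.4, 4.9]
gripper_width: 0.0072
gripper_force: 20.0
```

drive_effector(motion="0,0,0,0,0,0\n0,0,0,0,0,0")

```text
time_s: 5.15
tcp_pos: [0.6427, 0.0409, 0.2369]
eef_rot: [148.1, -0.1, -98.0]
contact_force: [1.9, -1.8, 3.1]
gripper_width: 0.0071
gripper_force: 20.0
```

drive_effector(motion="0,0,0,0,0,0\n0,0,0,0,0,0\n0,0,0,0,0,0", finger_gap=0.016)

```text
time_s: 5.4
tcp_pos: [0.6411, 0.0422, 0.2365]
eef_rot: [147.9, 0.0, -98.0]
contact_force: [0.2, -0.1, -0.4]
gripper_width: 0.0149
gripper_force: 0.0
```

```bash
python3 - <<'E'
from h import *; from plant import r
o=[]
for n in("scene","side"):
    c=r.capture(n); np.savez(n+"1.npz",**c); o.append(c["frame"][:,:,::-1])
cv2.imwrite("pics/f1.png",np.hstack([cv2.resize(o[0][110:350,220:500],(400,343)),cv2.resize(o[1][60:300,220:500],(400,343))]))
E
```

```text
(no output)
```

View pics/f1.png

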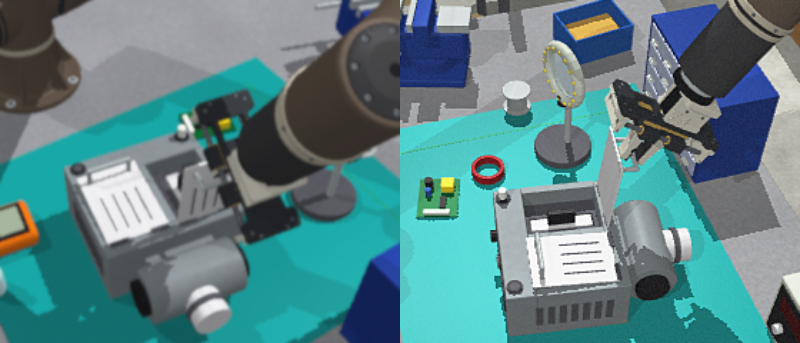

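Flap is upright, and the black tab shows in the open bay at side-crop (568,218), which is side pixel (338,213). Measuring it, then backing off.

To row units: -0.085 m is -17, -0.075 m is -15.

drive_effector(motion="0,0,-4,0,0,0\n0,0,-9,0,0,0\n0,0,-15,0,0,0\n0,0,-17,0,0,0\n0,0,-17,0,0,0")

```text
time_s: 5.92
tcp_pos: [0.6874, 0.0354, 0.311]
eef_rot: [148.2, 0.0, -98.0]
contact_force: [0.6, 0.4, 0.6]
gripper_width: 0.0159
gripper_force: 0.0
```

```bash
python3 - <<'E'
from h import *; from plant import r
x=np.array([.9905,-.1374]);y=np.array([.1374,.9905]);o=np.array([.519,.001])
for n in("scene","side"):
    c=np.load(n+"1.npz"); P=cloud(c).reshape(-1,3); f=c["frame"].reshape(-1,3)
    q=P[:,:2]-o; H=np.c_[q@x,q@y,P[:,2]]
    m=(abs(H[:,0])<.055)&(abs(H[:,1]-.058)<.04)&(H[:,2]>.088)&(H[:,2]<.13)&(f.max(1)<70)
    h=H[m]; print(n,len(h),np.percentile(h,[2,50,98],axis=0).round(4).tolist())
    h=h[h[:,2]>.11]; print(n,len(h),np.percentile(h,[2,50,98],axis=0).round(4).tolist() if len(h) else "")
rel(r.get_state(),[.525,.058,.30],[180,0,-7.9])
E
```

```text
scene 19 [[-0.0163, 0.041, 0.0914], [-0.0115, 0.0518, 0.11], [0.0051, 0.0578, 0.1167]]
scene 10 [[-0.0164, 0.0511, 0.1101], [-0.0135, 0.0531, 0.114], [-0.0066, 0.0583, 0.1168]]
side 148 [[-0.0267, 0.0481, 0.0887], [-0.0, 0.0547, 0.1018], [0.025, 0.0873, 0.1168]]
side 37 [[-0.0238, 0.0489, 0.1101], [-0.0014, 0.0545, 0.113], [0.0251, 0.0647, 0.1175]]
row [0.0002, 0.1335, 0.0957] [24.9, 25.0, -87.5]
```

```bash
python3 - <<'E'
from h import *; from plant import r
rel(r.get_state(),[.528,.056,.325],[180,0,-7.9])
E
```

```text
row [0.0018, 0.144, 0.0727] [24.9, 25.0, -87.5]
```

drive_effector(motion="0,4,1.6,0.45,0.45,-1.55\n0,8,3.2,0.9,0.9,-3.125\n0,12,4.8,1.35,1.35,-4.675\n0,16,6.4,1.775,1.775,-6.25\n0,20,8,2.225,2.225,-7.75\n0,22,10,2.675,2.675,-9.375\n0,23,12,3.1,3.1,-10.925\n0,24,14,3.55,3.55,-12.5\n0,25,14.2,4,4,-14\n0,26,14.4,4.45,4.45,-15.5\n0,26,14.6,4.9,4.9,-17.25\n0,26,14.8,5.325,5.325,-18.75", finger_gap=0.04)

```text
time_s: 6.92
tcp_pos: [0.5368, 0.0566, 0.3147]
eef_rot: [176.1, 3.4, -20.2]
contact_force: [0.1, 0.2, 0.8]
gripper_width: 0.04
gripper_force: 0.0
```

```bash
python3 - <<'E'
from h import *; from plant import r
rel(r.get_state(),[.528,.056,.325],[180,0,-7.9])
E
```

```text
row [-0.0086, 0.0043, -0.0095] [3.5, 3.8, -12.1]
```

To row units: -0.0095 m is -1.9, -0.0086 m is -1.72, -12.1 degrees is -3.025.

drive_effector(motion="-1,0.4,-0.8,0.45,0.475,-1.5\n-1.72,0.86,-1.9,0.875,0.95,-3.025\n-1.72,0.86,-1.9,0.875,0.95,-3.025\n-1.72,0.86,-1.9,0.875,0.95,-3.025")

```text
time_s: 7.25
tcp_pos: [0.5281, 0.0555, 0.3258]
eef_rot: [180.0, -0.0, -8.4]
contact_force: [-0.3, -0.4, 1.0]
gripper_width: 0.04
gripper_force: 0.0
```

```bash
python3 - <<'E'
from h import *; from plant import r
s=r.get_state();print(s["tcp_pos"],s["eef_rot"])
c=r.capture("wrist"); np.savez("w2.npz",**c); cv2.imwrite("pics/w2.png",c["frame"][:,:,::-1])
E
```

```text
[0.52809232 0.05552234 0.32584586] [ 1.79958187e+02 -7.84760815e-03 -8.40265407e+00]
```

View pics/w2.png

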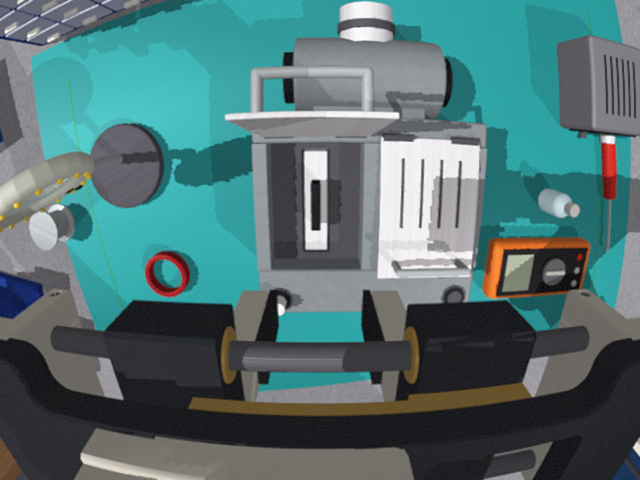

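The tab spans (317,180)–(317,231), columns 312–322, and the flap stands edge-on at row ~122.

```bash
python3 - <<'E'
from h import *
c=np.load("w2.npz")
f=c["frame"]; m=(f[172:240,306:330].max(-1)<50); vv,uu=np.nonzero(m); print(len(vv),uu.min()+306,uu.max()+306,vv.min()+172,vv.max()+172)
print("left, right cols at mid", [fish(c,u,205,plane=.115).round(4).tolist() for u in(311.5,322)])
for v in(180,205,225,231): print(v,fish(c,317,v,plane=.115).round(4),fish(c,317,v,float(c["z_map"][v,317])).round(4))
print("plate ends",fish(c,316,151,plane=.085).round(4),fish(c,316,250,plane=.085).round(4))
print("bay corners",[fish(c,u,v,plane=.12).round(4).tolist() for u,v in((268,142),(362,141),(262,270),(361,270))])
print("flap top",[fish(c,u,v,float(c["z_map"][v,u])).round(4).tolist() for u,v in((235,117),(310,116),(380,116),(310,126))])
E
```

```text
361 312 329 181 229
left, right cols at mid [[0.5337, 0.0614, 0.115], [0.5321, 0.0508, 0.115]]
180 [0.5583 0.0521 0.115 ] [0.5552 0.0526 0.0938]
205 [0.5328 0.0558 0.115 ] [0.5331 0.0558 0.1163]
225 [0.512  0.0589 0.115 ] [0.5123 0.0589 0.1162]
231 [0.5056 0.0599 0.115 ] [0.4971 0.0613 0.0853]
plate ends [0.5853 0.0493 0.085 ] [0.4749 0.0658 0.085 ]
bay corners [[0.6038, 0.0936, 0.12], [0.5912, 0.0028, 0.12], [0.4729, 0.1241, 0.12], [0.4576, 0.0197, 0.12]]
flap top [[0.6253, 0.0903, 0.2645], [0.6182, 0.0465, 0.2644], [0.6128, 0.0058, 0.2641], [0.6125, 0.0486, 0.2136]]
```

Measured tab centre is about (0.531, 0.0565) at −8.4°. The wrist camera sits on the tool's +x side and would foul the open flap, so I'll make a half turn first.

To row units: 56 degrees is 14.

drive_effector(motion="0,0,0,0,0,1.75\n0,0,0,0,0,3.5\n0,0,0,0,0,5.25\n0,0,0,0,0,7\n0,0,0,0,0,8.75\n0,0,0,0,0,10.5\n0,0,0,0,0,12.25\n0,0,0,0,0,14\n0,0,0,0,0,15.75\n0,0,0,0,0,17.5\n0,0,0,0,0,19.25\n0,0,0,0,0,21", finger_gap=0.036)

```text
time_s: 8.3
tcp_pos: [0.5293, 0.056, 0.324]
eef_rot: [179.8, -0.2, -92.8]
contact_force: [0.1, 0.0, -0.2]
gripper_width: 0.0361
gripper_force: 0.0
```

drive_effector(motion="0,0,0,0,0,1.75\n0,0,0,0,0,3.5\n0,0,0,0,0,5.25\n0,0,0,0,0,7\n0,0,0,0,0,8.75\n0,0,0,0,0,10.5\n0,0,0,0,0,12.25\n0,0,0,0,0,14\n0,0,0,0,0,15.75\n0,0,0,0,0,17.5\n0,0,0,0,0,19.25\n0,0,0,0,0,21")

```text
time_s: 9.3
tcp_pos: [0.5293, 0.056, 0.324]
eef_rot: [-179.9, -0.2, -176.8]
contact_force: [-0.2, 0.5, -0.5]
gripper_width: 0.0361
gripper_force: 0.0
```

drive_effector(motion="0,0,0,0,0,1.75\n0,0,0,0,0,3\n0,0,0,0,0,3\n0,0,0,0,0,3")

```text
time_s: 9.63
tcp_pos: [0.5293, 0.0559, 0.3244]
eef_rot: [-179.8, -0.1, 171.8]
contact_force: [-0.1, -0.4, -0.1]
gripper_width: 0.036
gripper_force: 0.0
```

```bash
python3 - <<'E'
from h import *; from plant import r
s=r.get_state();print(s["joints"].round(1)); rel(s,[.531,.0563,.092],[180,0,171.6])
E
```

```text
[  27.2    4.2   -7.8    0.   -78.2 -125.4]
row [-0.0022, 0.0013, 0.2324] [-0.2, -0.1, 0.2]
```

drive_effector(motion="-0.4,0.1,7,0,0,0\n-0.4,0.1,14,0,0,0\n-0.4,0.1,21,0,0,0\n-0.4,0.1,28,0,0,0\n-0.4,0.1,33,0,0,0\n-0.4,0.1,37,0,0,0\n-0.4,0.1,40,0,0,0\n-0.4,0.1,42.4,0,0,0\n-0.4,0.1,44.4,0,0,0\n-0.4,0.1,45.8,0,0,0\n-0.4,0.1,46.4,0,0,0\n-0.4,0.1,46.4,0,0,0")

```text
time_s: 10.63
tcp_pos: [0.531, 0.0556, 0.0929]
eef_rot: [-179.9, -0.1, 171.7]
contact_force: [-0.4, -0.4, 0.2]
gripper_width: 0.0364
gripper_force: 0.0
```

drive_effector(motion="0,0,0,0,0,0\n0,0,0,0,0,0\n0,0,0,0,0,0\n0,0,0,0,0,0\n0,0,0,0,0,0\n0,0,0,0,0,0\n0,0,0,0,0,0", finger_gap=0, force=40)

```text
time_s: 11.22
tcp_pos: [0.5315, 0.0561, 0.0938]
eef_rot: [-180.0, 0.0, 171.7]
contact_force: [0.6, 2.2, 1.1]
gripper_width: 0.0096
gripper_force: 39.9
```

drive_effector(motion="0,0,-1.2,0,0,0\n0,0,-3.2,0,0,0\n0,0,-6,0,0,0\n0,0,-9.2,0,0,0\n0,0,-12.8,0,0,0\n0,0,-16.8,0,0,0\n0,0,-20.8,0,0,0\n0,0,-24.4,0,0,0\n0,0,-27.6,0,0,0\n0,0,-30,0,0,0\n0,0,-31,0,0,0\n0,0,-31,0,0,0")

```text
time_s: 12.22
tcp_pos: [0.5314, 0.0557, 0.2496]
eef_rot: [-179.9, 0.0, 171.7]
contact_force: [0.3, -0.2, -2.6]
gripper_width: 0.0093
gripper_force: 39.9
```

drive_effector(motion="0,0,0,0,0,0\n0,0,0,0,0,0\n0,0,0,0,0,0")

```text
time_s: 12.47
tcp_pos: [0.5307, 0.0557, 0.2474]
eef_rot: [-179.9, -0.1, 171.6]
contact_force: [1.3, 0.2, -2.4]
gripper_width: 0.0096
gripper_force: 39.9
```

```bash
python3 - <<'E'
from h import *; from plant import r
o=[]
for n in("scene","side"):
    c=r.capture(n); np.savez(n+"2.npz",**c); o.append(c["frame"][:,:,::-1])
cv2.imwrite("pics/f2.png",np.hstack([cv2.resize(o[0][110:350,220:500],(400,343)),cv2.resize(o[1][60:300,220:500],(400,343))]))
E
```

View pics/f2.png

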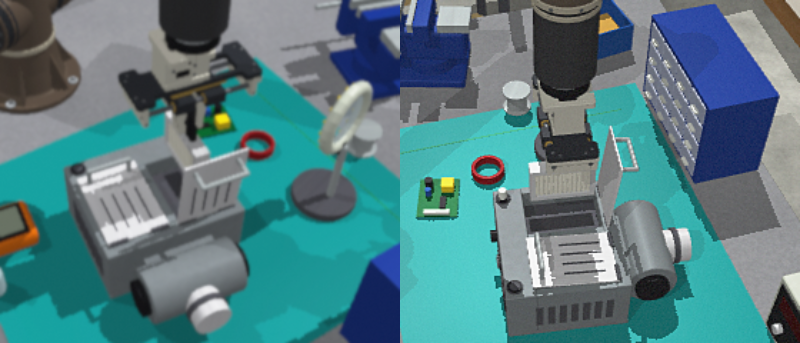

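Plate is drawn out upright and the flap is standing. Carrying it towards a waypoint short of the lens while turning.

The manual's scale: shifts go in units of 5 mm and turns go in units of 4 degrees. Converting my numbers, -0.012 m is -2.4, 0.135 m is 27, -40 degrees is -10.

drive_effector(motion="0.8,1.2,-0.8,0,0,-0.5\n2.2,3,-1.6,0,0,-1.5\n3.6,5.4,-2.4,0,0,-3\n5.2,8,-2.4,0,0,-4.75\n6.8,10.8,-2.4,0,0,-6.5\n8.4,13.6,-2.4,0,0,-8.25\n10,16.4,-2.4,0,0,-10\n11.6,19.2,-2.4,0,0,-11.75\n13.2,21.8,-2.4,0,0,-13.5\n14.4,24,-2.4,0,0,-15\n15.6,26,-2.4,0,0,-16\n16.2,27,-2.4,0,0,-16.5")

```text
time_s: 13.57
tcp_pos: [0.4701, 0.2026, 0.2605]
eef_rot: [-180.0, -0.1, -122.0]
contact_force: [-0.2, -0.1, -2.3]
gripper_width: 0.0096
gripper_force: 39.9
```

```bash
python3 - <<'E'
from h import *; from plant import r
s=r.get_state(); print(s["joints"].round(1)); rel(s,[.47,.24,.25],[180,0,-75])
c=np.load("w2.npz"); print("base",fish(c,126,166,plane=.018))
E
```

```text
[ 45.3   3.8 -16.4   0.  -69.8 -77.3]
row [-0.0317, 0.0199, 0.0104] [0.0, -0.1, -47.0]
base [0.60983398 0.31052796 0.018     ]
```

drive_effector(motion="-0.4,0.2,0.2,0,0,-0.5\n-1.2,0.8,0.4,0,0,-1.5\n-2,1.4,0.6,0,0,-3\n-3,2,1,0,0,-4.75\n-4,2.6,1.4,0,0,-6.5\n-5,3.2,1.8,0,0,-8.25\n-5.8,3.6,2,0,0,-9.75\n-6.2,4,2.2,0,0,-11\n-6.4,4,2.4,0,0,-11.75\n-6.4,4,2.4,0,0,-11.75")

```text
time_s: 14.4
tcp_pos: [0.4708, 0.2392, 0.2481]
eef_rot: [179.9, -0.1, -75.2]
contact_force: [-0.2, -0.7, -1.7]
gripper_width: 0.0095
gripper_force: 39.9
```

```bash
python3 - <<'E'
from h import *; from plant import r
s=r.get_state(); rel(s,[.520,.2885,.244],[180,0,-75])
E
```

```text
row [-0.0351, -0.0602, 0.0039] [0.1, -0.1, -0.2]
```

To row units: -0.06 m is -12, -0.059 m is -11.8.

drive_effector(motion="-1,0,0,0,0,0\n-3,-0.6,0.2,0,0,0\n-5,-2,0.4,0,0,0\n-6.4,-4,0.6,0,0,0\n-7,-6.4,0.8,0,0,0\n-7,-8.4,0.8,0,0,0\n-7,-10,0.8,0,0,0\n-7,-11.2,0.8,0,0,0\n-7,-11.8,0.8,0,0,0\n-7,-12,0.8,0,0,0\n-7,-12,0.8,0,0,0")

```text
time_s: 15.32
tcp_pos: [0.5203, 0.2877, 0.244]
eef_rot: [179.9, -0.1, -75.4]
contact_force: [-0.2, 0.1, -1.7]
gripper_width: 0.0097
gripper_force: 39.9
```

```bash
python3 - <<'E'
from h import *; from plant import r
o=[]
for n in("scene","side"):
    c=r.capture(n); np.savez(n+"3.npz",**c); o.append(c["frame"][:,:,::-1])
cv2.imwrite("pics/f3.png",np.hstack([cv2.resize(o[0][110:350,240:520],(400,343)),cv2.resize(o[1][40:280,220:500],(400,343))]))
E
```

```text
(no output)
```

View pics/f3.png

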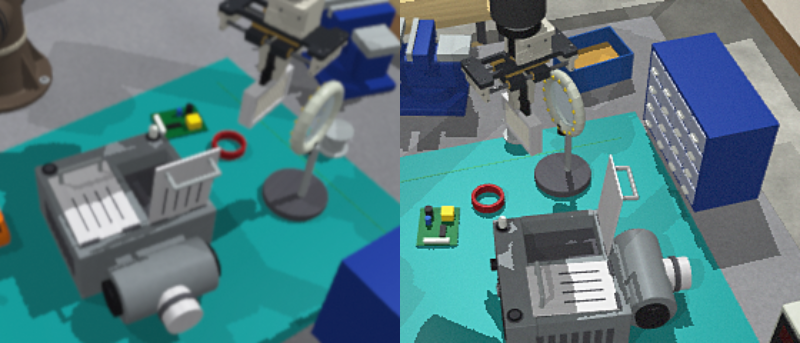

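Plate held at scene-crop (268,95) facing the ring at (318,118), with the flap standing open. One depth check of the alignment:

```bash
python3 - <<'E'
from h import *
ax=np.array([.966,.259,0]);ay=np.array([-.259,.966,0]);L=np.array([.611,.313,.2])
for n in("scene","side"):
    c=np.load(n+"3.npz"); P=cloud(c).reshape(-1,3); q=P-L; Q=np.c_[q@ax,q@ay,q[:,2]]
    for nm,x0,x1,zlo in(("plate",-.125,-.05,-.06),("ring",-.035,.035,-.08)):
        h=Q[(Q[:,0]>x0)&(Q[:,0]<x1)&(abs(Q[:,1])<.1)&(Q[:,2]>zlo)&(Q[:,2]<(.033 if nm=="plate" else .09))]
        m=h.mean(0); V=np.linalg.svd(h-m)[2][2]
        print(n,nm,len(h),np.percentile(h,[2,50,98],axis=0).round(3).tolist(),"normal",V.round(3))
E
```

```text
scene plate 654 [[-0.106, -0.062, -0.034], [-0.087, -0.025, -0.002], [-0.083, 0.048, 0.033]] normal [ 0.996 -0.089  0.006]
scene ring 1138 [[-0.008, -0.062, -0.065], [0.005, -0.008, 0.01], [0.016, 0.054, 0.065]] normal [ 0.998 -0.031  0.047]
side plate 532 [[-0.111, -0.059, -0.034], [-0.107, -0.022, -0.003], [-0.087, 0.052, 0.032]] normal [ 0.996  0.081 -0.027]
side ring 986 [[-0.014, -0.059, -0.056], [-0.005, -0.003, 0.008], [0.005, 0.057, 0.066]] normal [ 0.999  0.025 -0.025]
```

drive_effector(motion="0,0,0,0,0,0\n0,0,0,0,0,0\n0,0,0,0,0,0\n0,0,0,0,0,0")

```text
time_s: 15.75
tcp_pos: [0.52, 0.288, 0.2443]
eef_rot: [179.9, -0.1, -75.3]
contact_force: [-0.4, -0.7, -2.6]
gripper_width: 0.0097
gripper_force: 39.9
```

```bash
python3 -c "
from plant import r
print(r.close_job())"
```

```text
the job is handed in; nothing more can be done
None
```

I handed the job in with the left (marked) bay's plate gripped upright about 9.6 cm in front of the lens. It measured square and centred to within about 5 mm, with the left flap standing open and the right bay untouched; `close_job()` returned no verdict.

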